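# Tip the kit carton into the green check-in zone and log it

### The arm

A 7-joint arm with a two-finger parallel gripper is mounted at the origin on the work surface. World frame = base frame: x ahead of the robot, y to its left, z up, the work surface at z = 0. Lengths are in m, angles in rad, forces in N, time in s.
With the tool pointing down it reaches from about 0.4 to 0.85 m from the base axis. Payload 10.4 kg.
Tool frame: the origin (TCP) lies midway between the tips of the shut fingers; the grasp point (between the pads) lies 19 mm behind it; z points along the fingers, y is the line along which they close (so a half turn about z gives the same grasp; the last joint's range is limited). The gripper opens to 87 mm and grips with 3 to 60 N. Pads are 19 mm wide; open, the fingers measure 117 mm over their backs; the gripper's body (75 mm by 190 mm) begins 51 mm behind the grasp point.
Start: joints at [1.107, 0.332, -0.065, 1.46, 0.022, 1.35, -0.088], TCP at [0.267, -0.565, 0.223] pointing down, gripper open.
Joint ranges: [-2.6, 2.6], [-0.5, 2.12], [-1.47, 1.34], [0.16, 2.42], [-1.27, 4.41], [0.06, 2.06], [-2.6, 2.6]. Speed limits (rad/s): [2.22, 2.22, 2.79, 2.79, 3.14, 3.14, 3.14].

### API

Orientations are given as a unit quaternion [x, y, z, w].
In Python, from bench import r gives the robot as it stands.
- The arm moves only by the tool carry_out, never from a script. Its argument "steps" is a list that holds one entry, the list of rows, each a list of 6 numbers: the shift along the tool's x, y, z in cm, then the turn, a rotation vector about the tool's x, y, z in rad. In form: [[[dx, dy, dz, wx, wy, wz], ...]]. A call has 1 to 20 rows; each row is the pose to reach, as a shift and turn from the pose commanded when the call began, along the tool's axes at that moment; what a row does not reach only later rows make up. A row lasts 1/12 s, in which the tool goes at most 41.7 mm and 7.16 degrees, less where a joint would pass 70% of its speed; a pose out of reach is approached as far as the arm can. A call with a gripper value outside its range is refused whole. "hand" is the closure, from -1 (fully open) to 1 (shut), set as the call begins (left out, the last holds). The fingers move at their own pace and stop on an object; "squeeze" is the grip in N (left out, the last holds). Time passes only in rows, so rows that repeat a pose let the fingers close. It gives the time, the measured TCP pose, the force, the opening and the grip force at its end, in the units of the state.
- r.read_state(): the state, without advancing time (a new reading comes with each control period).
- r.camera(name): name is "scene" or "side" or "wrist"; returns the picture (400x640x3 uint8, red, green, blue); there is no depth.
- r.camera_params(name): a dict with "fx", "fy", "cx", "cy" (pixels), "view" (4x4, takes a point from world to camera coordinates). Camera axes: x right, y up, looking along -z (the intrinsics and any distortion apply to the point x, -y, -z); pixel columns grow to the right and rows downward; lengths in m; the calibration is good to about 2 mm. A picture is of the moment at which its call begins: read the wrist's pose just before it. camera_params takes no time and is no camera call; for the wrist camera it gives the pose at the moment of the call.
- r.close_job(): hands the job in; it is judged then, once.
The state is a dict: "time": time; "joint_positions": joint angles; "joint_vel": joint speeds; "joint_torque": joint torques, N m; "ee_pos": TCP position; "eef_rot": TCP orientation; "ft_force": force on the tool from outside, world axes, zero at the start; "torque": the same for the moment, N m; "width": finger opening in m; "grip_force": force on a finger pad.
Only numpy, scipy, OpenCV 4.12 (cv2) and the standard library are available. Lean on these libraries where they do the work, as an engineer would, in place of code of your own. Each camera call takes 0.05 s, during which the arm holds its last target. There are 200 camera calls.

### The job

Check in the standing reagent-kit carton: from where it stands, push it near its top with the fingertips so that it topples and lands flat on its broad face inside the green-taped rectangle of the mat (not the red one), then press the blue button of the check-in counter all the way down and let go. Only push: do not pick the carton up, shove it along upright, or let it land outside the green rectangle, and leave the dropper bottle and the jars where they are.

Things in the scene. Friction and masses are not known exactly. Their poses are not given: they have to be found in the camera images.
- carton: White rigid kit carton with a blue band and an orange patch, 0.1 to 0.2 kg. 36 mm deep (its x), 70 mm wide (its y), 110 mm tall (its z). Origin: centre of its underside. It stands upright on the mat, over the gap between the two taped rectangles; its broad faces look along its +x and -x, one to each rectangle, squarely to within 0.12 rad.
- carton_mid (a point): Middle of the carton, 55 mm above its underside along its z. Pushed level against a broad face in its top quarter, the carton pivots on its far lower edge where it stands, beyond about 0.32 rad of lean falls by itself, and lands flat on the far broad face, its underside near where that edge was. Pushed in its lower third it may slide instead.
- carton_c0 (a point): Point at a corner of the carton's middle plane (halfway through its 36 mm depth), in its frame at (0, -35, 0) mm.
- carton_c1 (a point): Point at a corner of the carton's middle plane (halfway through its 36 mm depth), in its frame at (0, 35, 0) mm.
- carton_c2 (a point): Point at a corner of the carton's middle plane (halfway through its 36 mm depth), in its frame at (0, -35, 110) mm.
- carton_c3 (a point): Point at a corner of the carton's middle plane (halfway through its 36 mm depth), in its frame at (0, 35, 110) mm.
- green_zone: Rectangle marked by 10 mm green tape, flat on the mat (no height to speak of): 160 mm (its x) by 130 mm (its y) over the outer edges of the tape. Origin: its centre, on the mat's upper face; z up. Its x lies along the mat's length. Anything on or within the tape's outer edges counts as inside.
- red_zone: The same rectangle in red tape: the wrong one. Which end of the mat is green and which red changes. The two centres lie 170 mm apart along the mat's length, leaving a 10 mm gap where the carton stands.
- mat: Fixed grey bench mat, 370 mm (its x) by 150 mm (its y) by 2 mm thick. Origin: centre of its underside, on the bench.
- go (a joint): Travel of the counter's blue push button in m: 0 up, 0.006 fully down; about 5 N holds it fully down, and a spring brings it back.
- go_top (a point): Centre of the top face of the blue button, 36 mm across, pressed straight down. It sits on the counter, a fixed white box 110 by 80 by 32 mm with a dark display, at the left or right of the mat.
- tub: Fixed translucent open tub, 110 by 90 by 45 mm, on the opposite side of the mat from the counter; origin: centre of its underside.
- jar0: White-capped jar, 36 mm across, 58 mm tall, standing loose in the tub; origin: centre of its underside.
- jar1: A second such jar in the tub.
- dropper: Loose amber dropper bottle with a red cap, 28 mm across, 62 mm tall, standing on the bench beside the mat, beyond its far long side; origin: centre of its underside.
Mind the look-alikes: they are no part of the job. Leave any brown look-alike of the part that bears go alone.

How it is judged:
On the way, in this order (a step that is already met when the one before it is completed fails the run):
1. the carton lies flat on a broad face wholly inside the green rectangle ((angle between carton's own x axis and vertical below 0.1 rad or angle between carton's own x axis and vertical above 3.0416 rad) and height (world z) of carton_mid below 0.026 m and x of carton_c0 in the frame of green_zone between -0.08 and 0.08 m and y of carton_c0 in the frame of green_zone between -0.065 and 0.065 m and x of carton_c1 in the frame of green_zone between -0.08 and 0.08 m and y of carton_c1 in the frame of green_zone between -0.065 and 0.065 m and x of carton_c2 in the frame of green_zone between -0.08 and 0.08 m and y of carton_c2 in the frame of green_zone between -0.065 and 0.065 m and x of carton_c3 in the frame of green_zone between -0.08 and 0.08 m and y of carton_c3 in the frame of green_zone between -0.065 and 0.065 m), for 0.2 s.
2. the button is then pressed all the way down (value of joint go above 0.0048 m), for 0.04 s.
At the end, for the whole second after the job is handed in: The carton lies flat (within 0.1 rad) and at rest on a broad face on the mat, all its corners within the outer edges of the green tape, and after it lay there the button was pressed at least 4.8 mm down and has come up again (all of step 1 and linear speed of carton below 0.02 m/s and value of joint go below 0.002 m); the robot touches nothing.
It fails at once if the carton is lifted (its underside's centre more than 45 mm above the bench, or more than 16 mm while it is upright) (height (world z) of carton above 0.045 m or (angle between carton's own z axis and vertical below 0.3 rad and height (world z) of carton above 0.016 m)).
It fails at once if the carton is shoved along by more than 30 mm while still upright (angle between carton's own z axis and vertical below 0.2 rad and distance of carton from where it was at the start of the episode above 0.03 m).
It fails at once if the carton, toppled, lands more than 12 mm outside the green rectangle (angle between carton's own z axis and vertical above 1.45 rad and not (x of carton_c0 in the frame of green_zone between -0.092 and 0.092 m and y of carton_c0 in the frame of green_zone between -0.077 and 0.077 m and x of carton_c1 in the frame of green_zone between -0.092 and 0.092 m and y of carton_c1 in the frame of green_zone between -0.077 and 0.077 m and x of carton_c2 in the frame of green_zone between -0.092 and 0.092 m and y of carton_c2 in the frame of green_zone between -0.077 and 0.077 m and x of carton_c3 in the frame of green_zone between -0.092 and 0.092 m and y of carton_c3 in the frame of green_zone between -0.077 and 0.077 m)).
It fails at once if a jar or the dropper bottle is moved by more than 20 mm or knocked over (distance of any of jar0, jar1, dropper from where it was at the start of the episode above 0.02 m or angle between any of jar0, jar1, dropper's own z axis and vertical above 0.5 rad).
It also fails if it takes over 48 s, if anything falls off the work surface, if the arm or the gripper's body presses on something with over 40 N, if the wrist force passes 120 N, or if a joint passes its speed limit or range.

## Working session

There is one attempt and no reset: what is moved stays moved. The work goes in short steps, Python scripts to look and compute and a tool call to move; the robot and the scene stay as the last step left them, time stands still between calls to the robot, and variables do not carry over. Pictures are saved under pics/ and viewed, at most 10 in all, crops included, and the job is handed in when it is done.

Besides the shell and the picture viewer there is one more tool, called after "Request:" as name(argument=value, ...) on one line, values as JSON. carry_out: Moves the arm, as the interface text tells. Its arguments: {"type":"object","properties":{"steps":{"type":"array","items":{"type":"array","items":{"type":"array","items":{"type":"number"}}}},"hand":{"type":"number"},"squeeze":{"type":"number"}},"required":["steps"]}

```bash
mkdir -p pics; ls; python3 - <<'E'
from bench import r
import cv2,numpy as np
for n in("scene","side"):
    cv2.imwrite(f"pics/{n}0.png",r.camera(n)[:,:,::-1])
    p=r.camera_params(n);print(n,{k:(np.round(v,4).tolist()) for k,v in p.items()})
s=r.read_state();print(s["time"],s["ee_pos"],s["eef_rot"],s["width"])
E
```

```text
pics
scene {'fx': 435.605, 'fy': 435.605, 'cx': 319.895, 'cy': 199.8218, 'view': [[0.4578, 0.8891, -0.0042, -0.2166], [-0.7498, 0.3886, 0.5356, 0.3586], [0.4778, -0.242, 0.8445, -1.5103], [0.0, 0.0, 0.0, 1.0]]}
side {'fx': 448.4546, 'fy': 448.4546, 'cx': 319.5366, 'cy': 198.4891, 'view': [[-0.9867, -0.162, -0.0127, 0.5267], [0.1161, -0.7579, 0.6419, -0.1775], [-0.1136, 0.6319, 0.7667, -1.183], [0.0, 0.0, 0.0, 1.0]]}
0.1 [ 0.26652618 -0.56493239  0.22183723] [ 9.75802422e-01  2.18653181e-01 -1.65637859e-04 -6.25993539e-04] 0.08703038821132722
```

View pics/scene0.png

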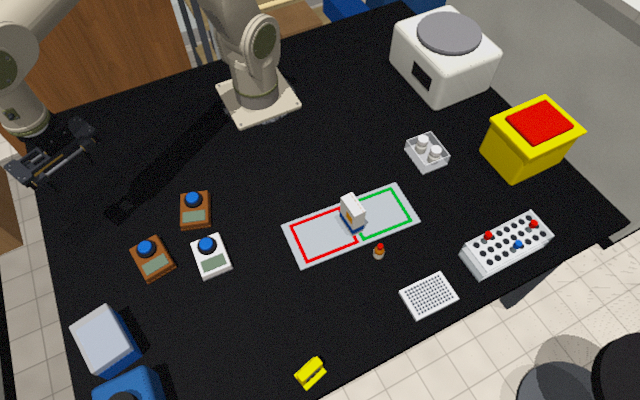

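View pics/side0.png

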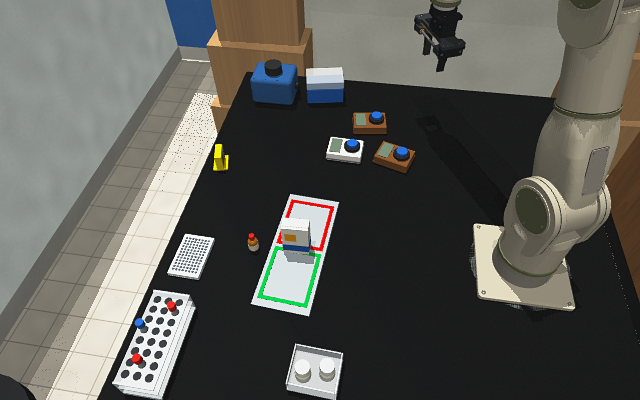

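The scene view shows three buttoned boxes: two brown look-alikes at (195,210) and (151,260), and a white one with a dark display at (211,256), button at (206,244). The white one fits the description. Green is the right-hand rectangle in the scene view (384,213), red the left. The carton stands at (352,213) and the dropper at (379,251).

```bash
cat > h.py <<'E'
from bench import r
import numpy as np,cv2
def ray(n,uv,z,P=None):
    p=P or r.camera_params(n);V=np.array(p["view"]);R=V[:3,:3];c=-R.T@V[:3,3]
    uv=np.atleast_2d(uv).astype(float)
    d=np.c_[(uv[:,0]-p["cx"])/p["fx"],-(uv[:,1]-p["cy"])/p["fy"],-np.ones(len(uv))]@R
    return c+d*((z-c[2])/d[:,2])[:,None]
def proj(n,X):
    p=r.camera_params(n);V=np.array(p["view"]);q=np.atleast_2d(X)@V[:3,:3].T+V[:3,3]
    return np.c_[p["cx"]+p["fx"]*q[:,0]/-q[:,2],p["cy"]-p["fy"]*q[:,1]/-q[:,2]]
def mask(im,col):
    h=cv2.cvtColor(im,cv2.COLOR_RGB2HSV);H,S,v=h[...,0].astype(int),h[...,1],h[...,2]
    lo,hi={"green":(45,80),"blue":(98,125),"red":(-1,6),"orange":(8,22)}[col]
    return ((H>=lo)&(H<=hi)&(S>130)&(v>60)).astype(np.uint8)
E
python3 - <<'E'
from h import *
roi={"scene":(slice(180,270),slice(280,425)),"side":(slice(190,320),slice(245,345))}
crops=[]
for n,bs in(("scene",(slice(230,262),slice(192,225))),("side",(slice(133,160),slice(338,364)))):
    im=cv2.imread(f"pics/{n}0.png")[:,:,::-1].copy()
    for c in("green","red"):
        m=np.zeros((400,640),np.uint8);m[roi[n]]=mask(im,c)[roi[n]]
        k,l,st,_=cv2.connectedComponentsWithStats(m);b=l==1+st[1:,4].argmax()
        y,x=np.nonzero(b);X=ray(n,np.c_[x,y],.002)[:,:2]
        rc=cv2.minAreaRect(X.astype(np.float32));print(n,c,np.round(rc[0],4),np.round(rc[1],4),rc[2])
    m=np.zeros((400,640),np.uint8);m[bs]=mask(im,"blue")[bs]
    y,x=np.nonzero(m);print("button",x.mean(),y.mean(),ray(n,[(x.min()+x.max())/2,(y.min()+y.max())/2],.045),len(x))
    u,v=(352,213) if n=="scene" else (296,240)
    a=cv2.resize(im[v-32:v+32,u-32:u+32],(384,384),interpolation=cv2.INTER_CUBIC)
    u,v=(206,250) if n=="scene" else (346,150)
    b=cv2.resize(im[v-32:v+32,u-32:u+32],(192,192),interpolation=cv2.INTER_CUBIC)
    crops.append(np.vstack([a,np.hstack([b,b*0])]))
cv2.imwrite("pics/crop.png",np.hstack(crops)[:,:,::-1])
E
```

```text
scene green [0.5926 0.124 ] [0.1577 0.1285] 86.2630386352539
scene red [ 0.5822 -0.0463] [0.1577 0.1281] 86.94371795654297
button 205.5875 243.65 [[ 0.48497995 -0.34750933  0.045     ]] 160
side green [0.5927 0.1215] [0.1603 0.1301] 86.31761169433594
side red [ 0.5817 -0.0486] [0.1605 0.13  ] 86.35765075683594
button 352.0 143.0326086956522 [[ 0.48661927 -0.35465279  0.045     ]] 92
```

View pics/crop.png

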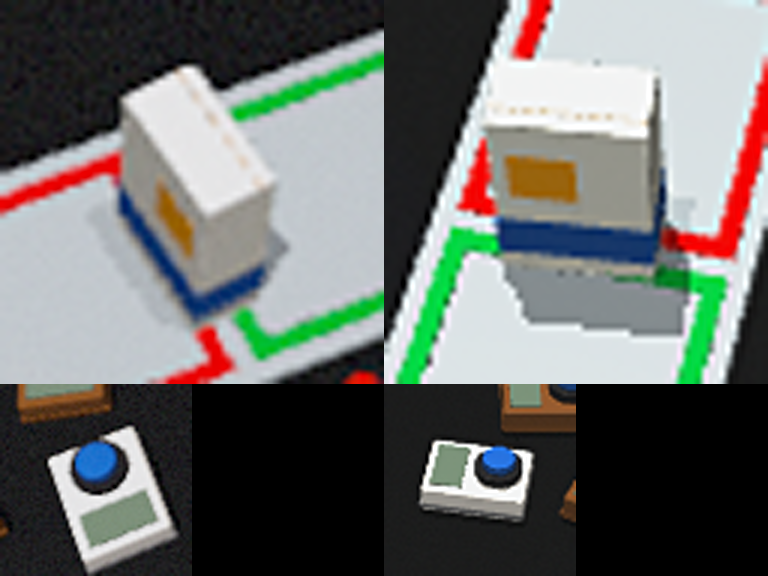

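The crop confirms the white counter with a display and blue button. The carton's top corners are visible in both views: scene crop (122,100), (190,67), (273,185), (205,213), and side crop (113,60), (271,70), (264,135), (103,125).

```bash
python3 - <<'E'
from h import *
S=np.array([[122,100],[190,67],[273,185],[205,213]])/6+[320-.4,181-.4]
D=np.array([[113,60],[271,70],[264,135],[103,125]])/6+[264-.4,208-.4]
for n,Q in(("scene",S),("side",D)):
    X=ray(n,Q,.112)[:,:2];rc=cv2.minAreaRect(X.astype(np.float32));print(n,X.mean(0),rc,np.round(X,4).tolist())
# button triangulation from sphere-ish: top ellipse centre
for z in(.032,.038,.042,.046,.05):
    print(z,ray("scene",[190+0*1+ (96/3-16) , 0],z)[0,:0], ray("scene",[174+96/3,218+460/3-384/3],z)[0,:2],ray("side",[314+(499-384)/3,118+(461-384)/3],z)[0,:2])
from scipy.spatial.transform import Rotation as R
s=r.read_state();print(np.round(R.from_quat(s["eef_rot"]).as_matrix(),3))
E
```

```text
scene [0.59132873 0.03560628] ((0.5917604565620422, 0.03504934906959534), (0.06976451724767685, 0.03523518890142441), 1.455292820930481) [[0.5578, 0.0166], [0.5564, 0.0518], [0.6262, 0.0535], [0.6248, 0.0205]]
side [0.59000673 0.03601266] ((0.5900226831436157, 0.03595536947250366), (0.06870060414075851, 0.03450861945748329), 4.430032253265381) [[0.6256, 0.0214], [0.5576, 0.0164], [0.5544, 0.0505], [0.6224, 0.0558]]
0.032 [] [ 0.47754619 -0.34658907] [ 0.48626413 -0.36563701]
0.038 [] [ 0.48104226 -0.34639323] [ 0.48577966 -0.35922549]
0.042 [] [ 0.48337297 -0.34626267] [ 0.48545668 -0.35495115]
0.046 [] [ 0.48570369 -0.34613211] [ 0.4851337 -0.3506768]
0.05 [] [ 0.4880344  -0.34600155] [ 0.48481072 -0.34640246]
[[ 0.904  0.427 -0.001]
 [ 0.427 -0.904  0.001]
 [-0.    -0.001 -1.   ]]
```

Request:
carry_out(steps=[[[2.9,-1.9,0,0,0,-0.066],[5.8,-3.7,0,0,0,-0.132],[8.7,-5.6,0,0,0,-0.198],[11.6,-7.4,0,0,0,-0.264],[14.4,-9.3,0,0,0,-0.33],[17.3,-11.2,0,0,0,-0.396],[20.2,-13.0,0,0,0,-0.462],[23.1,-14.9,0,0,0,-0.528],[26,-16.8,0,0,0,-0.594],[28.9,-18.6,0,0,0,-0.66],[31.8,-20.5,0,0,0,-0.726],[34.7,-22.3,0,0,0,-0.792],[37.5,-24.2,0,0,0,-0.858],[40.4,-26.1,0,0,0,-0.924],[43.3,-27.9,0,0,0,-0.99],[46.2,-29.8,0,0,0,-1.056],[49.1,-31.6,0,0,0,-1.12],[52,-33.5,0,0,0,-1.19],[52,-33.5,0,0,0,-1.19],[52,-33.5,0,0,0,-1.19]]], hand=0.5)

```text
time: 1.77
ee_pos: [0.5943, -0.0378, 0.2219]
eef_rot: [0.684, 0.729, 0.0, -0.001]
ft_force: [0.1, -1.6, 0.2]
width: 0.0214
grip_force: 0.0
```

```bash
python3 - <<'E'
from h import *
cv2.imwrite("pics/w1.png",r.camera("wrist")[:,:,::-1])
from scipy.spatial.transform import Rotation as R
s=r.read_state();print(s["ee_pos"],np.round(R.from_quat(s["eef_rot"]).as_matrix(),3).tolist(),s["ft_force"])
C=np.array([.591,.036]);a=np.radians(3);n=np.array([-np.sin(a),np.cos(a)]);t=np.array([n[1],-n[0]])
X=[np.r_[C+i*.018*n+j*.035*t,.112] for i,j in((-1,-1),(-1,1),(1,1),(1,-1))]
print(proj("wrist",X).round(1).tolist())
E
```

```text
[ 0.59394016 -0.03996108  0.22197248] [[-0.061, 0.998, -0.001], [0.998, 0.061, 0.0], [0.0, -0.001, -1.0]] [ 0.96974689  0.43676078 -0.21620777]
[[280.9, 132.8], [360.8, 133.5], [362.8, 89.8], [279.8, 89.1]]
```

View pics/w1.png

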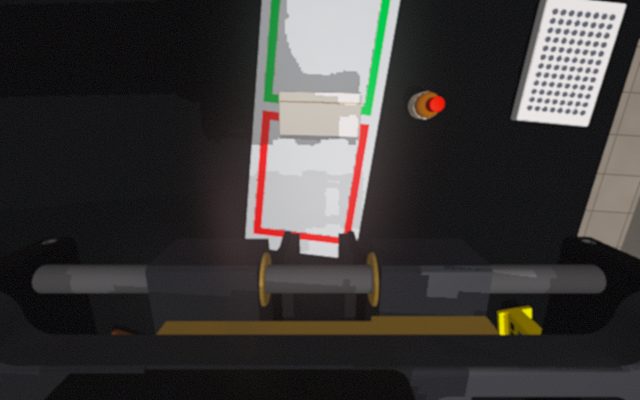

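Request:
carry_out(steps=[[[0,0,3,0,0,0],[0,0,6,0,0,0],[0,0,9,0,0,0],[0,0,11,0,0,0],[0,0,12.3,0,0,0],[0.5,0,12.3,0,0,0],[1.5,0,12.3,0,0,0],[2.5,0,12.3,0,0,0],[3.5,0,12.3,0,0,0],[4,0,12.3,0,0,0],[4.5,0,12.3,0,0,0],[5,0,12.3,0,0,0],[5.5,0,12.3,0,0,0],[6,0,12.3,0,0,0],[6,0,12.3,0,0,0]]])

```text
time: 3.07
ee_pos: [0.5904, 0.0208, 0.0996]
eef_rot: [0.685, 0.728, 0.0, -0.0]
ft_force: [-0.2, -0.3, 0.9]
width: 0.0215
grip_force: 0.0
```

```bash
python3 - <<'E'
from h import *
a=r.camera("side")[190:320,230:360];b=r.camera("scene")[150:280,290:420]
cv2.imwrite("pics/p2.png",cv2.resize(np.hstack([a,b]),None,fx=3,fy=3)[:,:,::-1])
E
```

```text
(no output)
```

View pics/p2.png

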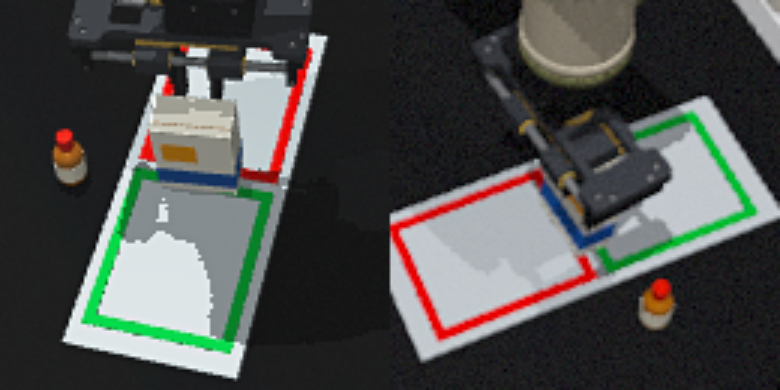

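The side view (left) shows the carton at (195,140) leaning slightly toward green with its base in place. I'll continue the push.

Request:
carry_out(steps=[[[0.5,0,0,0,0,0],[1,0,0,0,0,0],[1.5,0,0,0,0,0],[2,0,0,0,0,0],[2.5,0,0,0,0,0],[3,0,0,0,0,0],[3,0,0,0,0,0],[3,0,0,0,0,0],[3,0,0,0,0,0],[3,0,0,0,0,0],[3,0,0,0,0,0],[3,0,0,0,0,0]]])

```text
time: 4.17
ee_pos: [0.5887, 0.0491, 0.0995]
eef_rot: [0.686, 0.728, -0.0, 0.0]
ft_force: [0.4, -0.2, -0.2]
width: 0.0216
grip_force: 0.0
```

```bash
python3 - <<'E'
from h import *
a=r.camera("side")[190:320,230:360];b=r.camera("scene")[150:280,290:420]
cv2.imwrite("pics/p3.png",cv2.resize(np.hstack([a,b]),None,fx=3,fy=3)[:,:,::-1])
E
```

```text
(no output)
```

View pics/p3.png

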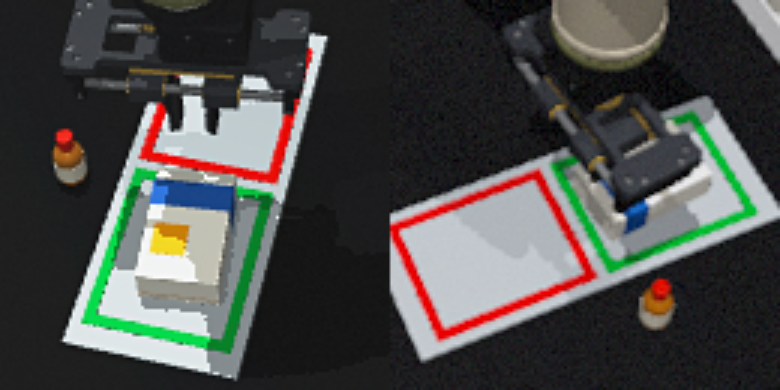

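The carton lies on its broad face inside green in the side view at (190,235). I'll back off toward the button and check its position with a clear view.

Request:
carry_out(steps=[[[-0.5,0,-3,0,0,0],[-1,0,-6,0,0,0],[-3,-1,-9,0,0,0],[-6,-2,-10,0,0,0],[-9.5,-3.1,-10,0,0,0],[-13,-4.2,-10,0,0,0],[-16.5,-5.3,-10,0,0,0],[-20,-6.5,-10,0,0,0],[-23.5,-7.7,-10,0,0,0],[-27,-8.8,-10,0,0,0],[-30.5,-10,-10,0,0,0],[-34,-11.1,-10,0,0,0],[-37,-12.1,-10,0,0,0],[-38.9,-12.7,-10,0,0,0],[-38.9,-12.7,-10,0,0,0],[-38.9,-12.7,-10,0,0,0]]], hand=1)

```text
time: 5.6
ee_pos: [0.4846, -0.3475, 0.1993]
eef_rot: [0.686, 0.727, 0.0, -0.0]
ft_force: [0.2, 0.4, -0.1]
width: 0.0006
grip_force: 0.0
```

```bash
python3 - <<'E'
from h import *
a=r.camera("side")[190:320,230:360];b=r.camera("scene")[150:280,290:420]
c=np.hstack([cv2.resize(np.hstack([a,b]),None,fx=3,fy=3)])
w=r.camera("wrist")
P=r.camera_params("wrist");print(proj("wrist",[[.486,-.347,.047],[.592,.122,.002]]).round(1).tolist(),r.read_state()["ee_pos"])
w=cv2.resize(w,(320,200));pad=np.zeros((200,780,3),np.uint8);pad[:,:320]=w
cv2.imwrite("pics/p4.png",np.vstack([c,pad])[:,:,::-1])
E
```

```text
[[318.8, 188.5], [488.3, -389.6]] [ 0.48595371 -0.3449541   0.19966723]
```

View pics/p4.png

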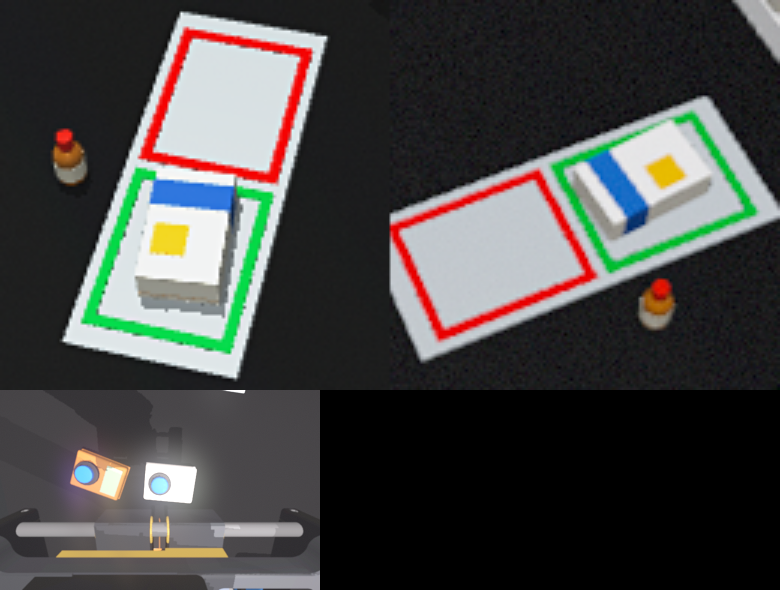

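The carton lies flat inside green, and the button appears in the wrist view at (318,190), against a predicted (319,188.5). Next is a quick numeric check of the corners.

```bash
python3 - <<'E'
from h import *
G=np.array([.5926,.1228]);a=np.radians(86.4);ux=np.array([np.cos(a),np.sin(a)]);uy=np.array([-ux[1],ux[0]])
im=r.camera("side")[190:320,230:360]
for n,Q,o in(("side",[[153,168],[237,177],[228,285],[138,273]],(230,190)),("scene",[[575-390,166],[672-390,122],[711-390,178],[614-390,218]],(290,150))):
    X=ray(n,np.array(Q)/3+o,.038)[:,:2]-G;print(n,np.c_[X@ux,X@uy].round(3).tolist())
E
```

```text
side [[-0.061, -0.038], [-0.067, 0.037], [0.038, 0.055], [0.043, -0.021]]
scene [[-0.067, 0.032], [0.04, 0.039], [0.043, -0.031], [-0.059, -0.032]]
```

Request:
carry_out(steps=[[[0,0,4,0,0,0],[0,0,8,0,0,0],[0,0,11,0,0,0],[0,0,13,0,0,0],[0,0,14,0,0,0],[0,0,14.5,0,0,0],[0,0,14.5,0,0,0]]])

```text
time: 6.38
ee_pos: [0.4855, -0.3458, 0.0546]
eef_rot: [0.685, 0.728, 0.0, -0.0]
ft_force: [-0.3, -0.2, 1.1]
width: 0.0005
grip_force: 0.5
```

Request:
carry_out(steps=[[[0,0,0.3,0,0,0],[0,0,0.6,0,0,0],[0,0,0.8,0,0,0],[0,0,0.8,0,0,0]]])

```text
time: 6.72
ee_pos: [0.4865, -0.3469, 0.0485]
eef_rot: [0.686, 0.728, 0.0, 0.001]
ft_force: [-0.3, 1.4, 8.3]
width: 0.0007
grip_force: 3.8
```

Request:
carry_out(steps=[[[0,0,0.2,0,0,0],[0,0,0.2,0,0,0],[0,0,0.2,0,0,0]]])

```text
time: 6.97
ee_pos: [0.4866, -0.347, 0.0481]
eef_rot: [0.686, 0.728, 0.0, 0.002]
ft_force: [-7.3, 5.9, 25.5]
width: 0.0002
grip_force: 12.9
```

The tool has stopped at 25 N, well past the 5 N needed, so the button is fully down. Releasing and moving up.

Request:
carry_out(steps=[[[0,0,-0.5,0,0,0],[0,0,-1.5,0,0,0],[0,0,-4,0,0,0],[0,0,-8,0,0,0],[0,0,-12,0,0,0],[0,0,-12,0,0,0],[0,0,-12,0,0,0],[0,0,-12,0,0,0]]])

```text
time: 7.63
ee_pos: [0.485, -0.3467, 0.1647]
eef_rot: [0.686, 0.728, -0.0, 0.0]
ft_force: [0.4, 0.2, -0.7]
width: 0.0004
grip_force: 0.0
```

```bash
python3 - <<'E'
from h import *
im=r.camera("side");o=cv2.imread("pics/side0.png")[:,:,::-1]
p=r.camera("scene")
cv2.imwrite("pics/p5.png",np.hstack([cv2.resize(o[125:175,315:375],(360,300)),cv2.resize(im[125:175,315:375],(360,300))])[:,:,::-1])
E
```

```text
(no output)
```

View pics/p5.png

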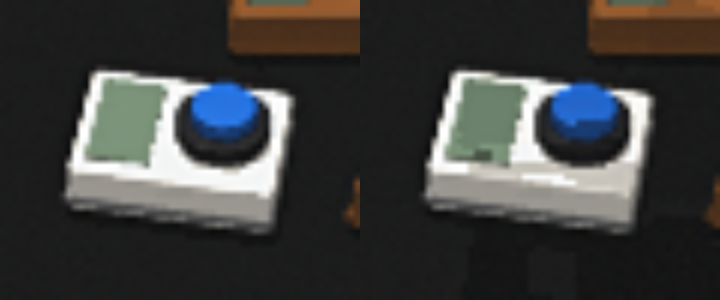

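The before (left) and after (right) crops show the button back up at its original height, (225,108) and (583,108), with the tool clear. Handing in.

```bash
python3 -c "
from bench import r
print(r.close_job())"
```

```text
the job is handed in; nothing more can be done
None
```

I toppled the carton flat inside the green rectangle (corners measured at least about 10 mm inside the tape's outer edge), pressed the blue button to its stop and let it come back up, and handed the job in at about 8 s; the hand-in returned no verdict.

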